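# Stack the sherd tray

## Robot

A 6-joint arm with a two-finger parallel gripper is mounted at the origin on a cart in front of the work surface, level with it; the furniture and walls round the work are solid. World frame = base frame: x ahead of the robot, y to its left, z up, the work surface at z = 0. Lengths are in m, angles in rad, forces in N, time in s.
With the tool pointing down it reaches from about 0.325 to 0.75 m from the base axis. Payload 7.6 kg.
Tool frame: the origin (TCP) lies midway between the tips of the shut fingers; the grasp point (between the pads) lies 19 mm behind it (robot.tcp_to_grasp is the distance from the TCP to the grasp point, in m); z points along the fingers, y is the line along which they close (so a half turn about z gives the same grasp; the last joint's range is limited). The gripper opens to 85 mm and grips with 20 to 120 N. Pads are 22 mm wide; open, the fingers measure 114 mm over their backs; the gripper's body (76 mm by 85 mm) begins 54 mm behind the grasp point. The pads swing forward as they close: fully open they stand 13 mm farther back than shut.
Start: joints at [-1.341, 0.052, 1.401, -0, 1.689, -0.07], TCP at [0.155, -0.502, 0.231] pointing down, gripper open.
Joint ranges: [-2.9, 2.9], [-0.91, 2.17], [0.12, 2.37], [-1.06, 4.2], [0.26, 2.73], [-2.93, 2.93]. Speed limits (rad/s): [2.57, 2.57, 3.01, 3.14, 3.14, 3.14].

## Interface

Orientations are given as a rotation vector (axis times angle).
In Python, from rig import readout, viewer, robot gives the robot as it stands. The module is installed in compiled form; this text tells all that it offers.
- The arm moves only by the shell command python3 -m jog 'ROWS' [FORCE]. ROWS is JSON, a list of rows, each an object with "xyz": the shift along the tool's x, y, z in units of 25 mm (1.0 is 25 mm), a list of three; "dr": the turn, a rotation vector about the tool's x, y, z in rad, a list of three; "hand": the finger opening in mm, from 0 to 85.4. In form: [{"xyz": [tx, ty, tz], "dr": [rx, ry, rz], "hand": hand}, ...]. A call has exactly 10 rows; each row is the pose to reach, as a shift and turn from the pose commanded when the call began, along the tool's axes at that moment; what a row does not reach only later rows make up. A row lasts 1/10 s, in which the tool goes at most 50 mm and 8.59 degrees, less where a joint would pass 70% of its speed; a pose out of reach is approached as far as the arm can. A call with a gripper value outside its range is refused whole. The fingers move at their own pace and stop on an object; FORCE is the grip in N (left out, the last holds). Time passes only in rows, so rows that repeat a pose let the fingers close, or fill a call up. It gives the time, the measured TCP pose, the force, the opening and the grip force at its end, in the units of the state.
- readout.sense(): the state, without advancing time (a new reading comes with each control period).
- viewer.snapshot(name): name is "side" or "top"; returns a dict with "frame" (420x560x3 uint8, blue, green, red), "range_z" (420x560 float32, m along the optical axis (not along the pixel's ray), 0 where there is no reading), "intrinsics" (3x3 intrinsics, pixels), "D" ([k1, k2, p1, p2, k3] as OpenCV has them; the pictures are not rectified), "extrinsics" (4x4, takes a point from world to camera coordinates). Camera axes: x right, y up, looking along -z (the intrinsics and any distortion apply to the point x, -y, -z); pixel columns grow to the right and rows downward; lengths in m; the calibration is good to about 2 mm. A picture is of the moment at which its call begins.
- robot.job_done(): hands the job in; it is judged then, once.
The state is a dict: "time": time; "q": joint angles; "qd": joint speeds; "joint_efforts": joint torques, N m; "position": TCP position; "ee_rot": TCP orientation; "contact_force": force on the tool from outside, world axes, zero at the start; "torque": the same for the moment, N m; "gripper_width": opening from 0.0 (shut) to 1.0 (fully open); "grasp_force": force on a finger pad.
Only numpy, scipy, OpenCV 4.12 (cv2) and the standard library are available. Lean on these libraries where they do the work, as an engineer would, in place of code of your own. Each camera call takes 0.05 s, during which the arm holds its last target. There are 200 camera calls.

## Task

Put the loose oblong wooden tray on top of the oblong tray that holds the sherd and is fixed to the table, lined up with it so that its four corner pins drop fully into the corner pockets and it stands level. Lower it gently rather than dropping it, and leave the square tray and the sherd where they are.

Things in the scene. Friction and masses are not known exactly. Their poses are not given: they have to be found in the camera images.
- oblong_grip (a point): Grip board of the loose oblong tray: solid upright wood, 12 mm thick (along the tray's y), 84 mm long (along its x), over the middle of the tray, from the tray floor up to 90 mm above the pin tips. This point is in the board, over the tray's centre, 76 mm above the pin tips (14 mm below the board's top): pinch it here from above, across its thickness. x along the tray, z up.
- oblong_tray: Loose oblong wooden tray, 150 mm (x) by 110 mm (y), about 0.25 kg, on four corner pins 10 mm thick and 30 mm long, at +-53 mm in x and +-33 mm in y; above them a 5 mm floor and 18 mm rim (rim top 53 mm above the pin tips), an open pocket in each corner and the grip board along its x. Same after a half turn. Origin: its centre, level with the pin tips; z up.
- base_floor (a point): Low oblong tray, also 150 (x) by 110 mm (y), no grip board, fixed to the table, a sherd in its middle. Point: centre of its floor's top face, 10 mm above the table; z up. Rim and pocket walls rise 18 mm above that floor. Corner pockets, 34 mm square inside, centred at +-53 mm in x, +-33 mm in y: 12 mm play each way for a pin. When seated, the other tray's pin tips stand on this floor.
- square_grip (a point): Loose square wooden tray, 110 by 110 mm, made like the oblong one with the same pins and grip board, a bystander that does not fit the fixed tray. This point is in its grip board over its centre, 76 mm above its pin tips.
- sherd_mid (a point): Small dark glazed potsherd, 32 x 35 x 7 mm, lying loose in the middle of the fixed tray. This point is at its centre.
There are look-alikes about, which are no part of the job. What is shaped like the oblong_tray but purple is not meant.

How it is judged:
On the way:
1. the oblong tray is lifted clear of the table (height (world z) of oblong_grip above 0.11 m), for 0.1 s.
At the end, for the whole second after the job is handed in: The oblong tray rests level (0.08 rad) on the fixed tray, pins down in the pockets: grip point 60 to 84 mm above its floor, within 20 mm of its centre sideways, long sides parallel within 0.26 rad; square tray and sherd within 30 mm of where they were (z of oblong_grip in the frame of base_floor between 0.06 and 0.084 m and horizontal distance between oblong_grip and base_floor below 0.02 m and angle between the x axis of oblong_grip and the x axis of base_floor, either way round below 0.26 rad and angle between oblong_grip's own z axis and vertical below 0.08 rad and linear speed of oblong_tray below 0.02 m/s and distance of each of square_grip, sherd_mid from where it was at the start of the episode below 0.03 m); the robot touches nothing.
It fails at once if the oblong tray is dropped (faster than 0.6 m/s over the fixed tray, at less than 30 mm above its seat) (horizontal distance between oblong_grip and base_floor below 0.04 m and z of oblong_grip in the frame of base_floor below 0.106 m and linear speed of oblong_tray above 0.6 m/s).
It fails at once if the square tray is moved by more than 30 mm (distance of square_grip from where it was at the start of the episode above 0.03 m).
It fails at once if the sherd is moved by more than 30 mm (distance of sherd_mid from where it was at the start of the episode above 0.03 m).
It also fails if it takes over 48 s, if anything falls off the work surface, if the arm or the gripper's body presses on something with over 40 N, if the wrist force passes 120 N, or if a joint passes its speed limit or range.

## Working session

There is one attempt and no reset: what is moved stays moved. The work goes in short steps, Python scripts to look and compute and a shell command to move; the robot and the scene stay as the last step left them, time stands still between calls to the robot, and variables do not carry over. Pictures are saved under pics/ and viewed, at most 10 in all, crops included, and the job is handed in when it is done.

```bash
mkdir -p pics; cat > h.py <<'E'
import numpy as np, cv2
from rig import readout, viewer, robot
def snap(n,f):
    s=viewer.snapshot(n); np.savez('pics/'+f+'.npz',**{k:np.asarray(v) for k,v in s.items()}); cv2.imwrite('pics/'+f+'.png',s['frame']); return s
def world(s):
    "HxWx3 world points from the range image"
    h,w=s['range_z'].shape
    uv=np.stack(np.meshgrid(np.arange(w),np.arange(h)),-1).reshape(-1,1,2).astype(np.float64)
    n=cv2.undistortPoints(uv,s['intrinsics'],s['D']).reshape(h,w,2)
    z=s['range_z']; c=np.stack([n[...,0]*z,-n[...,1]*z,-z],-1)
    E=s['extrinsics']; return (c-E[:3,3])@E[:3,:3]
E
python3 - <<'E'
from h import *
for n in('top','side'):
    s=snap(n,n+'0'); P=world(s); print(n,P[210,280],P[100,100],-s['extrinsics'][:3,:3].T@s['extrinsics'][:3,3])
print(readout.sense())
E
```

```text
top [0.51093143 0.10998777 0.00298656] [9.32742071e-01 8.22842046e-01 6.96544623e-04] [0.3378535  0.10482878 1.50762707]
side [0.49046374 0.2070363  0.00483405] [ 0.1212275  -0.38522562  0.5419365 ] [ 0.2451264  -1.0556855   0.73358836]
{'time': 0.1, 'q': array([-1.34132917e+00,  5.27761531e-02,  1.40164270e+00, -2.27400237e-05,
        1.68855118e+00, -7.02988473e-02]), 'qd': array([ 0.00095172, -0.00190004, -0.00191956,  0.00236351, -0.00026683,
        0.00112814]), 'joint_efforts': array([ 1.44923444e-03, -3.82581782e+01, -3.60985672e+01, -5.56006910e-05,
        4.81638825e-03,  8.48623017e-06]), 'position': array([ 0.15498753, -0.50132749,  0.23054554]), 'ee_rot': array([-3.10501562e+00, -4.68901429e-01,  2.07277992e-04]), 'contact_force': array([ 0.56478141,  0.23525525, -0.55707113]), 'torque': array([-0.04131951,  0.02515377, -0.01320714]), 'grasp_force': 0.0, 'gripper_width': 1.0023326462637863}
```

View pics/top0.png

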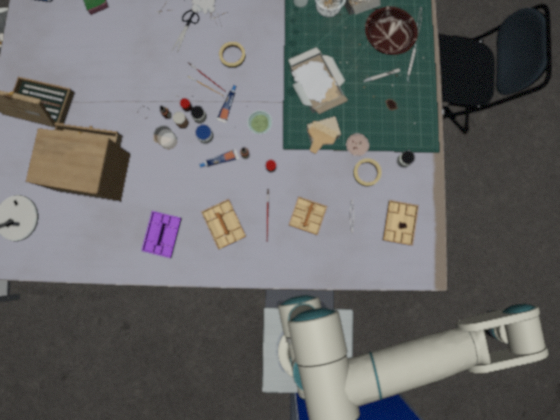

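View pics/side0.png

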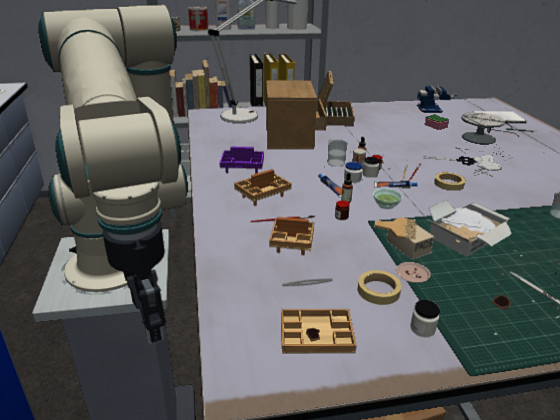

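The top view shows the loose oblong tray at about (223,224), the square one at (308,215), the fixed tray with the sherd at (401,223), and the purple look-alike at (162,234). The side view agrees, with the fixed tray at (317,330).

```bash
python3 - <<'E'
from h import *
s=dict(np.load('pics/top0.npz')); P=world(s)
hsv=cv2.cvtColor(s['frame'],cv2.COLOR_BGR2HSV)
for name,(u,v),zr in (('obl',(223,224),.053),('sq',(308,215),.053),('fix',(401,223),.028)):
    m=np.zeros(hsv.shape[:2],bool); m[v-34:v+34,u-34:u+34]=True
    wood=m&(hsv[...,1]>70)&(hsv[...,0]>5)&(hsv[...,0]<30)
    # rim outline by rays on the rim-top plane
    c=max(cv2.findContours(wood.astype(np.uint8),0,1)[0],key=cv2.contourArea)
    n=cv2.undistortPoints(c.astype(float).reshape(-1,1,2),s['intrinsics'],s['D']).reshape(-1,2)
    E=s['extrinsics'];R=E[:3,:3];o=-R.T@E[:3,3]
    d=np.c_[n[:,0],-n[:,1],-np.ones(len(n))]@R
    X=o+d*((zr-o[2])/d[:,2])[:,None]
    r=cv2.minAreaRect(X[:,:2].astype(np.float32)); print(name,'rim rect',np.round(r[0],4),np.round(r[1],4),r[2], np.round(cv2.boxPoints(r),3).tolist())
    Q=P[wood]; print(' z pct',np.round(np.percentile(Q[:,2],[5,25,50,75,95,99]),3))
    if name!='fix':
        T=P[m&(P[...,2]>.07)&(P[...,2]<.11)]; rr=cv2.minAreaRect(T[:,:2].astype(np.float32)); print(' board',len(T),rr,T.mean(0))
    else:
        dk=m&(hsv[...,2]<70); T=P[dk]; print(' sherd',len(T),T.mean(0))
E
```

```text
obl rim rect [0.4526 0.3109] [0.1449 0.1037] 26.405885696411133 [[0.36500000953674316, 0.32499998807907104], [0.41100001335144043, 0.23199999332427979], [0.5410000085830688, 0.296999990940094], [0.49399998784065247, 0.38999998569488525]]
 z pct [0.031 0.034 0.037 0.049 0.088 0.094]
 board 94 ((0.4530298113822937, 0.30987945199012756), (0.08312346786260605, 0.01238009799271822), 26.66514015197754) [0.45290004 0.3090898  0.08813916]
sq rim rect [0.4879 0.0117] [0.1031 0.1051] 72.10356903076172 [[0.421999990940094, -0.020999999716877937], [0.5220000147819519, -0.05299999937415123], [0.5540000200271606, 0.04500000178813934], [0.45399999618530273, 0.07699999958276749]]
 z pct [0.031 0.034 0.037 0.051 0.09  0.095]
 board 88 ((0.4885175824165344, 0.013221021741628647), (0.01203826256096363, 0.08219309896230698), 72.1239242553711) [0.48898506 0.01331911 0.08912715]
fix rim rect [ 0.4711 -0.3275] [0.1068 0.1449] 80.53335571289062 [[0.39100000262260437, -0.36800000071525574], [0.5339999794960022, -0.3919999897480011], [0.5509999990463257, -0.28700000047683716], [0.40799999237060547, -0.2630000114440918]]
 z pct [0.005 0.009 0.011 0.018 0.03  0.033]
 sherd 18 [ 0.46157731 -0.33781886  0.0156869 ]
```

```bash
python3 -m jog '[{"xyz":[15.65,-11.98,0],"dr":[0,0,-0.164],"hand":85},{"xyz":[15.65,-11.98,0],"dr":[0,0,-0.164],"hand":85},{"xyz":[15.65,-11.98,0],"dr":[0,0,-0.164],"hand":85},{"xyz":[15.65,-11.98,0],"dr":[0,0,-0.164],"hand":85},{"xyz":[15.65,-11.98,0],"dr":[0,0,-0.164],"hand":85},{"xyz":[15.65,-11.98,0],"dr":[0,0,-0.164],"hand":85},{"xyz":[15.65,-11.98,0],"dr":[0,0,-0.164],"hand":85},{"xyz":[15.65,-11.98,0],"dr":[0,0,-0.164],"hand":85},{"xyz":[15.65,-11.98,0],"dr":[0,0,-0.164],"hand":85},{"xyz":[15.65,-11.98,0],"dr":[0,0,-0.164],"hand":85}]'
```

```text
time: 1.1
position: [0.4412, -0.0976, 0.2311]
ee_rot: [-3.057, -0.724, 0.0]
contact_force: [0.9, -1.5, -0.2]
gripper_width: 0.995
grasp_force: 0.0
```

```bash
python3 -m jog '[{"xyz":[7.75,-14.4,0],"dr":[0,0,0],"hand":85},{"xyz":[7.75,-14.4,0],"dr":[0,0,0],"hand":85},{"xyz":[7.75,-14.4,0],"dr":[0,0,0],"hand":85},{"xyz":[7.75,-14.4,0],"dr":[0,0,0],"hand":85},{"xyz":[7.75,-14.4,0],"dr":[0,0,0],"hand":85},{"xyz":[7.75,-14.4,0],"dr":[0,0,0],"hand":85},{"xyz":[7.75,-14.4,0],"dr":[0,0,0],"hand":85},{"xyz":[7.75,-14.4,2],"dr":[0,0,0],"hand":85},{"xyz":[7.75,-14.4,3.2],"dr":[0,0,0],"hand":85},{"xyz":[7.75,-14.4,3.2],"dr":[0,0,0],"hand":85}]' && python3 - <<'E'
from h import *
snap('top','top1');s=snap('side','side1'); cv2.imwrite('pics/side1c.png',cv2.resize(s['frame'][100:280,160:400],None,fx=3,fy=3))
p=readout.sense(); print(p['position'],p['ee_rot'])
E
```

```text
time: 2.1
position: [0.4491, 0.3092, 0.1437]
ee_rot: [3.053, 0.726, -0.019]
contact_force: [-0.2, -1.2, -0.8]
gripper_width: 0.994
grasp_force: 0.0
[0.45204154 0.30846205 0.15027786] [ 3.05599013  0.72292414 -0.00451878]
```

View pics/side1c.png

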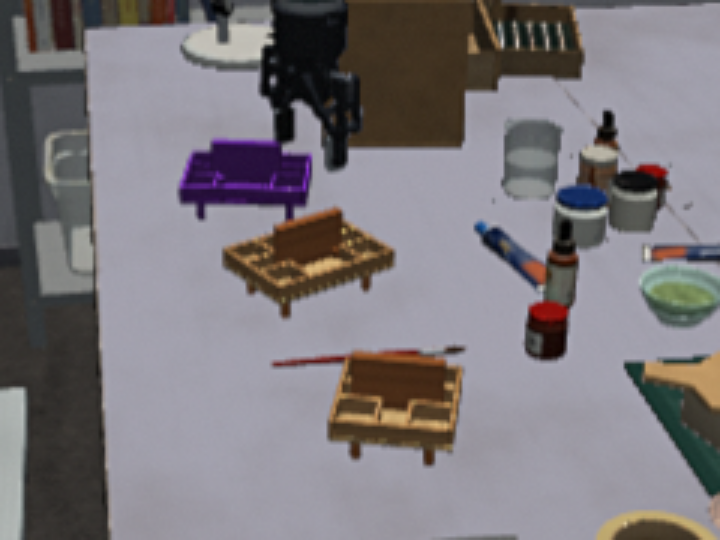

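The side view shows the gripper at about (310,120) in the crop, right above the loose oblong tray's board, with its fingers across the board. Next I descend and grip.

```bash
python3 -m jog '[{"xyz":[0,0.05,1],"dr":[0,0,0],"hand":85},{"xyz":[0,0.05,2],"dr":[0,0,0],"hand":85},{"xyz":[0,0.05,2.8],"dr":[0,0,0],"hand":85},{"xyz":[0,0.05,3.4],"dr":[0,0,0],"hand":85},{"xyz":[0,0.05,3.65],"dr":[0,0,0],"hand":85},{"xyz":[0,0.05,3.65],"dr":[0,0,0],"hand":85},{"xyz":[0,0.05,3.65],"dr":[0,0,0],"hand":40},{"xyz":[0,0.05,3.65],"dr":[0,0,0],"hand":0},{"xyz":[0,0.05,3.65],"dr":[0,0,0],"hand":0},{"xyz":[0,0.05,3.65],"dr":[0,0,0],"hand":0}]' 50
python3 -m jog '[{"xyz":[0,0,0],"dr":[0,0,0],"hand":0},{"xyz":[0,0,0],"dr":[0,0,0],"hand":0},{"xyz":[0,0,0],"dr":[0,0,0],"hand":0},{"xyz":[0,0,0],"dr":[0,0,0],"hand":0},{"xyz":[0,0,0],"dr":[0,0,0],"hand":0},{"xyz":[0,0,0],"dr":[0,0,0],"hand":0},{"xyz":[0,0,0],"dr":[0,0,0],"hand":0},{"xyz":[0,0,0],"dr":[0,0,0],"hand":0},{"xyz":[0,0,0],"dr":[0,0,0],"hand":0},{"xyz":[0,0,0],"dr":[0,0,0],"hand":0}]'
```

```text
time: 3.2
position: [0.4534, 0.3078, 0.0605]
ee_rot: [-3.057, -0.722, -0.001]
contact_force: [0.5, -0.4, 0.2]
gripper_width: 0.323
grasp_force: 0.0
time: 4.2
position: [0.4532, 0.3076, 0.06]
ee_rot: [3.057, 0.722, -0.0]
contact_force: [-0.0, -0.3, -3.4]
gripper_width: 0.133
grasp_force: 52.5
```

```bash
python3 -m jog '[{"xyz":[0,0,-0.3],"dr":[0,0,0],"hand":0},{"xyz":[0,0,-0.9],"dr":[0,0,0],"hand":0},{"xyz":[0,0,-1.8],"dr":[0,0,0],"hand":0},{"xyz":[0,0,-2.8],"dr":[0,0,0],"hand":0},{"xyz":[0,0,-3.8],"dr":[0,0,0],"hand":0},{"xyz":[0,0,-4.8],"dr":[0,0,0],"hand":0},{"xyz":[0,0,-5.8],"dr":[0,0,0],"hand":0},{"xyz":[0,0,-6.6],"dr":[0,0,0],"hand":0},{"xyz":[0,0,-7],"dr":[0,0,0],"hand":0},{"xyz":[0,0,-7],"dr":[0,0,0],"hand":0}]' 70
python3 - <<'E'
from h import *
s=snap('side','side2'); cv2.imwrite('pics/side2c.png',cv2.resize(s['frame'][100:280,160:400],None,fx=3,fy=3))
p=readout.sense(); print(p['position'],p['ee_rot'],p['gripper_width'],p['grasp_force'])
E
```

```text
time: 5.2
position: [0.4537, 0.3079, 0.2375]
ee_rot: [-3.056, -0.722, -0.006]
contact_force: [-0.1, 0.1, -3.4]
gripper_width: 0.123
grasp_force: 71.7
[0.45333024 0.30765691 0.23559894] [-3.05726370e+00 -7.21910520e-01 -1.90256844e-03] 0.12903481522186816 71.7432188987732
```

View pics/side2c.png

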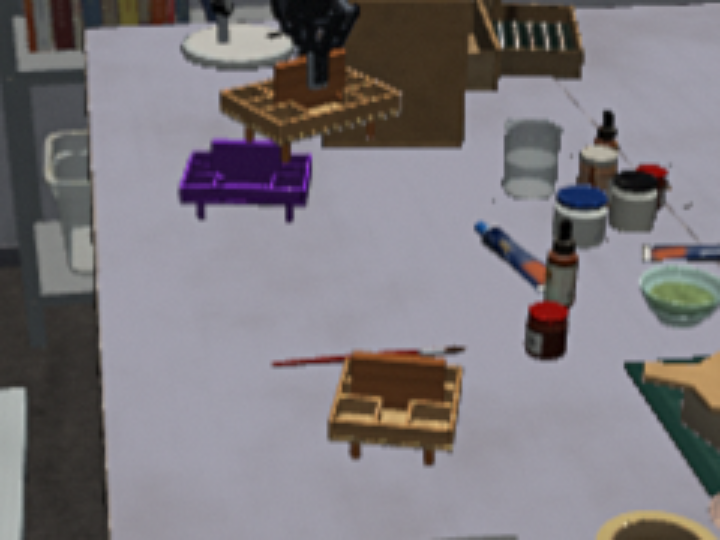

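The side view shows the oblong tray held level in the gripper at about (310,95), clear of everything. The square tray has not moved. Next I carry it across.

```bash
python3 -m jog '[{"xyz":[-0.2,0.5,0],"dr":[0,0,0],"hand":0},{"xyz":[-0.6,1.4,0],"dr":[0,0,0],"hand":0},{"xyz":[-1.3,2.8,0],"dr":[0,0,0],"hand":0},{"xyz":[-2,4.4,0],"dr":[0,0,0],"hand":0},{"xyz":[-2.8,6,0],"dr":[0,0,0],"hand":0},{"xyz":[-3.5,7.6,0],"dr":[0,0,0],"hand":0},{"xyz":[-4.3,9.2,0],"dr":[0,0,0],"hand":0},{"xyz":[-5.1,10.8,0],"dr":[0,0,0],"hand":0},{"xyz":[-5.8,12.4,0],"dr":[0,0,0],"hand":0},{"xyz":[-6.45,13.8,0],"dr":[0,0,0],"hand":0}]'
python3 -m jog '[{"xyz":[-0.6,1.3,0],"dr":[0,0,0.04],"hand":0},{"xyz":[-1.2,2.6,0],"dr":[0,0,0.12],"hand":0},{"xyz":[-1.8,3.9,0],"dr":[0,0,0.21],"hand":0},{"xyz":[-2.4,5.2,0],"dr":[0,0,0.3],"hand":0},{"xyz":[-3,6.5,0],"dr":[0,0,0.39],"hand":0},{"xyz":[-3.5,7.6,0],"dr":[0,0,0.48],"hand":0},{"xyz":[-3.9,8.4,0],"dr":[0,0,0.55],"hand":0},{"xyz":[-4.2,9,0],"dr":[0,0,0.6],"hand":0},{"xyz":[-4.3,9.23,0],"dr":[0,0,0.63],"hand":0},{"xyz":[-4.3,9.23,0],"dr":[0,0,0.63],"hand":0}]'
```

```text
time: 6.25
position: [0.4621, -0.0756, 0.2338]
ee_rot: [-3.057, -0.72, 0.003]
contact_force: [0.9, 0.1, -2.8]
gripper_width: 0.125
grasp_force: 71.9
time: 7.25
position: [0.4701, -0.3278, 0.2344]
ee_rot: [-3.13, 0.262, 0.002]
contact_force: [0.5, 0.6, -2.9]
gripper_width: 0.13
grasp_force: 71.8
```

```bash
python3 -m jog '[{"xyz":[0,0,0.4],"dr":[0,0,0],"hand":0},{"xyz":[0,0,1.2],"dr":[0,0,0],"hand":0},{"xyz":[0,0,2],"dr":[0,0,0],"hand":0},{"xyz":[0,0,2.8],"dr":[0,0,0],"hand":0},{"xyz":[0,0,3.6],"dr":[0,0,0],"hand":0},{"xyz":[0,0,4.3],"dr":[0,0,0],"hand":0},{"xyz":[0,0,4.8],"dr":[0,0,0],"hand":0},{"xyz":[0,0,5],"dr":[0,0,0],"hand":0},{"xyz":[0,0,5],"dr":[0,0,0],"hand":0},{"xyz":[0,0,5],"dr":[0,0,0],"hand":0}]'
python3 - <<'E'
from h import *
s=snap('side','side3'); cv2.imwrite('pics/side3c.png',cv2.resize(s['frame'][220:380,220:420],None,fx=3.7,fy=3.7))
p=readout.sense(); print(p['position'],p['ee_rot'])
E
```

```text
time: 8.25
position: [0.4708, -0.3276, 0.111]
ee_rot: [3.13, -0.26, 0.002]
contact_force: [0.1, -0.3, -3.5]
gripper_width: 0.124
grasp_force: 71.8
[ 0.47092034 -0.32780731  0.11123452] [ 3.12959696e+00 -2.60253884e-01  2.63458165e-03]
```

View pics/side3c.png

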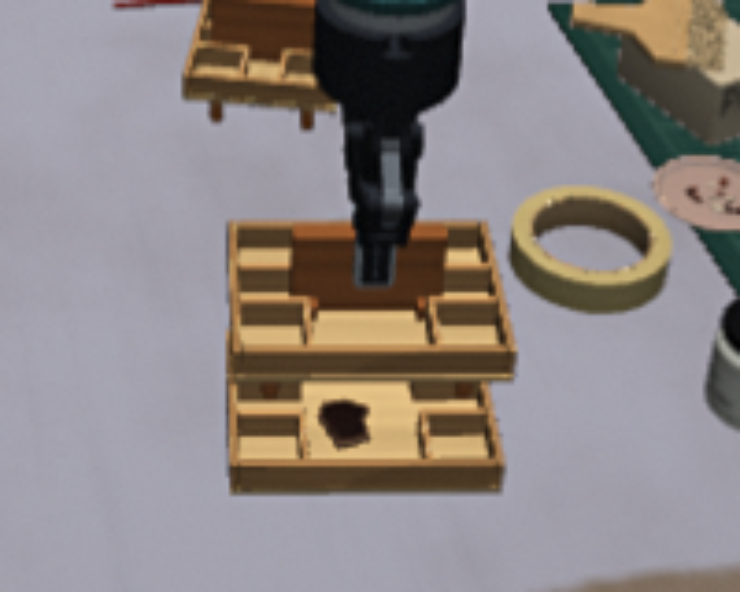

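The held tray hangs at (370,300), parallel over the fixed tray at (365,435). The sherd is still at (345,423), and the sides line up. I lower the tray slowly.

```bash
python3 -m jog '[{"xyz":[0,0,0.2],"dr":[0,0,0],"hand":0},{"xyz":[0,0,0.4],"dr":[0,0,0],"hand":0},{"xyz":[0,0,0.6],"dr":[0,0,0],"hand":0},{"xyz":[0,0,0.8],"dr":[0,0,0],"hand":0},{"xyz":[0,0,1],"dr":[0,0,0],"hand":0},{"xyz":[0,0,1.2],"dr":[0,0,0],"hand":0},{"xyz":[0,0,1.35],"dr":[0,0,0],"hand":0},{"xyz":[0,0,1.5],"dr":[0,0,0],"hand":0},{"xyz":[0,0,1.58],"dr":[0,0,0],"hand":0},{"xyz":[0,0,1.58],"dr":[0,0,0],"hand":0}]'
```

```text
time: 9.3
position: [0.4703, -0.3275, 0.0702]
ee_rot: [-3.131, 0.261, 0.001]
contact_force: [0.1, 0.4, -2.2]
gripper_width: 0.128
grasp_force: 71.8
```

```bash
python3 -m jog '[{"xyz":[0,0,0.02],"dr":[0,0,0],"hand":0},{"xyz":[0,0,0.04],"dr":[0,0,0],"hand":0},{"xyz":[0,0,0.05],"dr":[0,0,0],"hand":0},{"xyz":[0,0,0.06],"dr":[0,0,0],"hand":0},{"xyz":[0,0,0.06],"dr":[0,0,0],"hand":0},{"xyz":[0,0,0.06],"dr":[0,0,0],"hand":0},{"xyz":[0,0,0.06],"dr":[0,0,0],"hand":0},{"xyz":[0,0,0.06],"dr":[0,0,0],"hand":0},{"xyz":[0,0,0.06],"dr":[0,0,0],"hand":0},{"xyz":[0,0,0.06],"dr":[0,0,0],"hand":0}]'
python3 - <<'E'
from h import *
s=snap('side','side4'); cv2.imwrite('pics/side4c.png',cv2.resize(s['frame'][220:380,220:420],None,fx=3.7,fy=3.7))
E
```

```text
time: 10.3
position: [0.4707, -0.3276, 0.0696]
ee_rot: [3.13, -0.261, 0.001]
contact_force: [-1.9, 2.0, 5.1]
gripper_width: 0.122
grasp_force: 73.2
```

View pics/side4c.png

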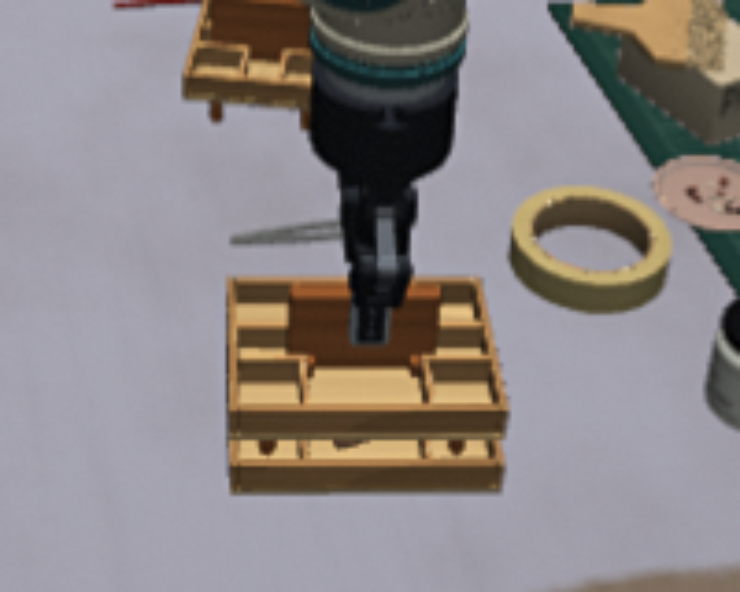

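The tray is seated. The pins show inside the front pockets at (268,447) and (456,447), and the force has changed from −2 to +5 N. I release and withdraw.

```bash
python3 -m jog '[{"xyz":[0,0,0],"dr":[0,0,0],"hand":20},{"xyz":[0,0,0],"dr":[0,0,0],"hand":30},{"xyz":[0,0,0],"dr":[0,0,0],"hand":50},{"xyz":[0,0,0],"dr":[0,0,0],"hand":60},{"xyz":[0,0,0],"dr":[0,0,0],"hand":60},{"xyz":[0,0,0],"dr":[0,0,0],"hand":60},{"xyz":[0,0,0],"dr":[0,0,0],"hand":60},{"xyz":[0,0,0],"dr":[0,0,0],"hand":60},{"xyz":[0,0,0],"dr":[0,0,0],"hand":60},{"xyz":[0,0,0],"dr":[0,0,0],"hand":60}]'
python3 -m jog '[{"xyz":[0,0,-0.3],"dr":[0,0,0],"hand":60},{"xyz":[0,0,-0.9],"dr":[0,0,0],"hand":60},{"xyz":[0,0,-1.6],"dr":[0,0,0],"hand":60},{"xyz":[0,0,-2.4],"dr":[0,0,0],"hand":60},{"xyz":[0,0,-3.2],"dr":[0,0,0],"hand":60},{"xyz":[0,0,-4],"dr":[0,0,0],"hand":60},{"xyz":[0,0,-5],"dr":[0,0,0],"hand":60},{"xyz":[0,0,-5.6],"dr":[0,0,0],"hand":60},{"xyz":[0,0,-6],"dr":[0,0,0],"hand":60},{"xyz":[0,0,-6],"dr":[0,0,0],"hand":60}]'
python3 - <<'E'
from h import *
s=snap('side','side5'); cv2.imwrite('pics/side5c.png',cv2.resize(s['frame'][220:380,220:420],None,fx=3.7,fy=3.7))
P=world(s)[230:360,270:370]; T=P[(P[...,2]>.085)&(P[...,2]<.11)&(P[...,1]<-.27)&(P[...,1]>-.39)]
print(len(T),T.mean(0),T[:,2].max(),cv2.minAreaRect(T[:,:2].astype(np.float32)))
E
```

```text
time: 11.35
position: [0.4704, -0.3276, 0.0691]
ee_rot: [3.131, -0.261, -0.0]
contact_force: [-0.6, -0.5, -0.1]
gripper_width: 0.702
grasp_force: 0.0
time: 12.35
position: [0.4708, -0.3279, 0.2208]
ee_rot: [3.129, -0.261, 0.004]
contact_force: [0.4, 0.3, 0.4]
gripper_width: 0.703
grasp_force: 0.0
404 [ 0.46870683 -0.33097993  0.09620366] 0.10431984034158358 ((0.4690559506416321, -0.32792872190475464), (0.01742343232035637, 0.08226576447486877), 81.01434326171875)
```

View pics/side5c.png

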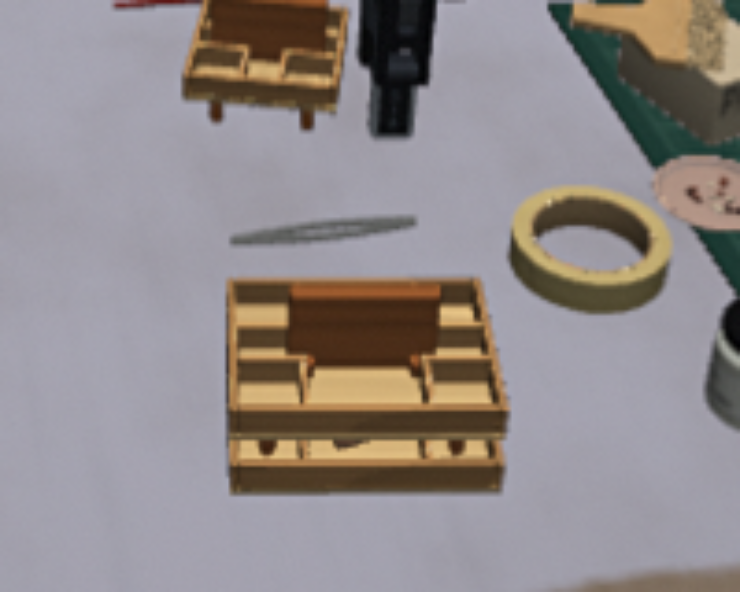

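The tray stands level on the fixed tray at (368,390), with its board top at about 0.10 m and the gripper clear above it. The square tray and sherd are undisturbed, so I hand in.

```bash
python3 -c "
from rig import robot
print(robot.job_done())"
```

```text
the job is handed in; nothing more can be done
None
```

I put the loose oblong tray on the fixed tray and handed the job in at about 12 s. In the last picture it stands level and lined up, its two front pins visible in their pockets and the square tray and sherd not visibly moved; the hand-in returned no verdict.

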